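# Load the battery pack into the bench thermometer

## Task

Put the broad battery pack with the tall finger rib (not the small square one or the long narrow one) flat on the thermometer's tray, front contacts first, and slide it in until it is fully home and the spring catch has snapped back behind its rear edge, then let go of it.

Things in the scene. Friction and masses are not known exactly. Their poses are not given: they have to be found in the camera images.
- pack: Battery pack to load: black block 80 (x) x 56 (y) x 28 mm high with one grey finger rib on top, 32 (x) x 18 (y) x 30 mm high, centred 14 mm behind the middle (-x). Front end (+x, brass contacts on top) goes in first and starts pointing away from the robot, within 40 deg. Origin: centre of underside. 0.25 kg. Two packs with low ribs lie near and do not fit: 44 mm square, and 120 x 34 mm.
- dock: Bench thermometer with battery tray, fixed. Origin: on the bench under the centre of a fully home pack; the pack slides in along +x. Tray floor top z = 4 mm. Guide walls 26 mm high, inner faces y = +-40 mm. End stop for the pack's front at x = 40 mm. White housing x 22 to 110, 136 mm wide, 80 mm high; its slot roof (38 mm above the bench) covers the pack's front 18 mm, so it must slide in.
- tray_start (a point): Middle of the tray's open end, on its floor's top face (4 mm above the bench), 185 mm before the dock origin (dock x = -185 mm), axes as the dock's. A pack set down with its underside centred here lies flat with its front between the flared guide ends (110 to 80 mm apart from dock x = -150 to -125 mm, 26 mm high) and is ready to slide 185 mm to home.
- catch (a joint): Spring catch: steel leaf 80 mm long, top 24 mm above the bench, left (+y) side of the tray, hinged at dock x = -123, y = 47 mm; free end at x = -51 mm slants 31 mm into the channel. 0 rad = at rest in the channel, positive = pushed out to +y. The passing pack pushes it to 0.1 to 0.45 rad (1 to 4 N); it springs back to 0 behind the pack's rear when that is within 4 mm of home.

How it is judged:
On the way:
1. the pack, lying in the tray, pushes the catch aside as it slides in (value of joint catch above 0.06 rad and x of pack in the frame of dock between -0.135 and -0.003 m and z of pack in the frame of dock below 0.014 m and y of pack in the frame of dock between -0.02 and 0.02 m), for 0.05 s.
At the end, for the whole second after the job is handed in: The pack lies flat and at rest in the tray, its centre within 18 mm of the fully home position along the tray and 16 mm across it, in line with the tray within 17 degrees, and the catch is back at rest (under 0.085 rad) behind its rear edge (x of pack in the frame of dock between -0.018 and 0.006 m and y of pack in the frame of dock between -0.016 and 0.016 m and z of pack in the frame of dock below 0.01 m and angle between the x axis of pack and the x axis of dock, either way round below 0.31 rad and angle between pack's own z axis and vertical below 0.1 rad and value of joint catch below 0.085 rad and linear speed of pack below 0.02 m/s); the robot touches nothing.
It also fails if it takes over 42 s, if anything falls off the work surface, if the arm or the gripper's body presses on something with over 40 N, if the wrist force passes 120 N, or if a joint passes its speed limit or range.

## Robot

A 6-joint arm with a two-finger parallel gripper is mounted at the origin on the work surface. World frame = base frame: x ahead of the robot, y to its left, z up, the work surface at z = 0. Lengths are in m, angles in rad, forces in N, time in s.
With the tool pointing down it reaches from about 0.35 to 0.875 m from the base axis. Payload 4.2 kg.
Tool frame: the origin (TCP) lies midway between the tips of the shut fingers; the grasp point (between the pads) lies 19 mm behind it; x points along the fingers, y is the direction in which the jaws open and shut, and the axes are right-handed (so a half turn about x gives the same grasp; the last joint's range is limited). The gripper opens to 85 mm and grips with 20 to 120 N. Pads are 22 mm wide; open, the fingers measure 114 mm over their backs; the gripper's body (76 mm by 85 mm) begins 54 mm behind the grasp point. The pads swing forward as they close: fully open they stand 13 mm farther back than shut.
Start: joints at [-0.997, 0.385, 0.008, 0, -1.194, -0.259], TCP at [0.194, -0.594, 0.231] pointing down, gripper open.
Joint ranges: [-3.14, 3.14], [-1.21, 2.06], [-1.07, 1.41], [-3.16, 2.05], [-2.99, -0.16], [-3.1, 3.1]. Speed limits (rad/s): [2.79, 2.79, 3.14, 3.14, 3.14, 3.14].

## Interface

Orientations are given as a rotation vector (axis times angle).
In Python, from workcell import bot gives the robot as it stands.
- The arm moves only by the shell command python3 -m jog 'ROWS'. ROWS is JSON, a list of rows, each a list of 3 entries, a list of its own where there are three numbers: the turn, a rotation vector about the tool's x, y, z in degrees, then the shift along the tool's x, y, z in mm, then the closure, from 0 (fully open) to 1 (shut). In form: [[[rx, ry, rz], [tx, ty, tz], jaw], ...]. A call has 1 to 5 rows; each row is the pose to reach, as a shift and turn from the pose measured when the call began, along the tool's axes at that moment; what a row does not reach only later rows make up. A row lasts 1/12 s, in which the tool goes at most 41.7 mm and 7.16 degrees, less where a joint would pass 70% of its speed; a pose out of reach is approached as far as the arm can. A call with a gripper value outside its range is refused whole. The fingers move at their own pace and stop on an object; the grip force is fixed at half the most. Time passes only in rows, so rows that repeat a pose let the fingers close. It gives the time, the measured TCP pose, the force and the opening at its end, in the units of the state.
- bot.get_obs(): the state, without advancing time (a new reading comes with each control period).
- bot.get_image(name): name is "scene" or "top" or "wrist"; returns a dict with "img" (384x512x3 uint8, blue, green, red), "K" (3x3 intrinsics, pixels), "R" (3x3) and "t" (3): a world point X has camera coordinates R X + t. Camera axes: x right, y down, z forward; pixel columns grow to the right and rows downward; lengths in m; the calibration is good to about 2 mm. A picture is of the moment at which its call begins. There is no depth.
- bot.finish_job(): hands the job in, once; it reports no verdict.
The state is a dict: "clock": time; "q": joint angles; "qd": joint speeds; "effort": joint torques, N m; "tcp_pos": TCP position; "tcp_rot": TCP orientation; "wrist_force": force on the tool from outside, world axes, zero at the start; "torque": the same for the moment, N m; "grip_width": opening from 0.0 (shut) to 1.0 (fully open).
Only numpy, scipy, OpenCV 4.12 (cv2) and the standard library are available. Lean on these libraries where they do the work, as an engineer would, in place of code of your own. Each camera call takes 0.05 s, during which the arm holds its last target. There are 200 camera calls.

## Working session

There is one attempt and no reset: what is moved stays moved. The work goes in short steps, Python scripts to look and compute and a shell command to move; the robot and the scene stay as the last step left them, time stands still between calls to the robot, and variables do not carry over. Pictures are saved under pics/ and viewed, about 8 in all and at most 12, crops included, and the job is handed in when it is done.

```bash
mkdir -p pics; ls
python3 - <<'E'
from workcell import bot
import cv2,numpy as np,pickle
o=bot.get_obs();print({k:np.round(v,3).tolist() if not isinstance(v,float) else v for k,v in o.items()})
for n in("top","scene"):
    d=bot.get_image(n);cv2.imwrite(f"pics/{n}1.png",d["img"]);pickle.dump(d,open(f"pics/{n}1.pkl","wb"))
    print(n,np.round(d["K"],1).tolist(),np.round(d["R"],3).tolist(),np.round(d["t"],3).tolist())
E
```

```text
pics
{'clock': 0.0, 'q': [-0.997, 0.386, 0.007, -0.001, -1.194, -0.259], 'qd': [0.001, -0.0, -0.001, 0.001, -0.001, 0.0], 'effort': [-0.0, -39.229, 18.841, 4.186, -0.005, 0.0], 'tcp_pos': [0.193, -0.594, 0.23], 'tcp_rot': [-0.245, 1.557, 0.249], 'wrist_force': [0.324, -0.363, 0.198], 'torque': [-0.031, 0.041, -0.014], 'grip_width': 1.0017422231080564}
top [[467.5, 0.0, 248.5], [0.0, 467.5, 187.8], [0.0, 0.0, 1.0]] [[0.011, -1.0, -0.028], [-0.982, -0.005, -0.189], [0.189, 0.03, -0.981]] [-0.04, 0.567, 0.783]
scene [[477.3, 0.0, 256.2], [0.0, 477.3, 196.5], [0.0, 0.0, 1.0]] [[-0.52, 0.854, 0.01], [0.704, 0.436, -0.561], [-0.483, -0.285, -0.828]] [0.32, -0.35, 1.164]
```

View pics/top1.png

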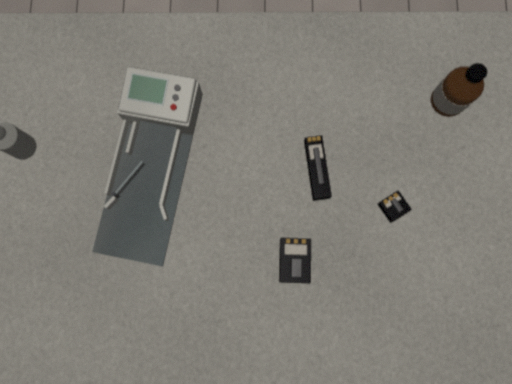

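View pics/scene1.png

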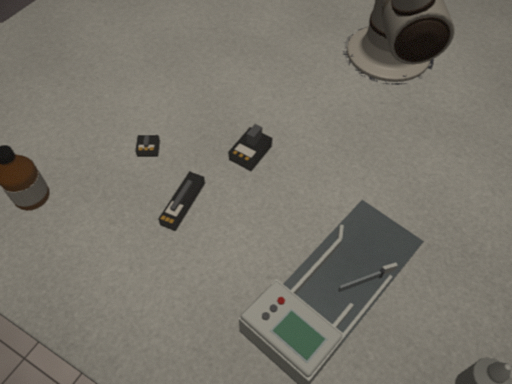

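The pack with the tall rib is at about (295,260) in the top view. The dock is at the upper left, with its open end at about (130,255). I'll zoom in to pick corners.

Run:
```python
import cv2,numpy as np
t=cv2.imread("pics/top1.png")
a=cv2.resize(t[230:290,270:320],None,fx=7,fy=7,interpolation=cv2.INTER_CUBIC)
b=cv2.resize(t[60:270,90:205],None,fx=2.8,fy=2.8,interpolation=cv2.INTER_CUBIC)
im=np.zeros((590,680,3),np.uint8);im[:a.shape[0],:350]=a;im[:b.shape[0],355:355+b.shape[1]]=b
im=np.clip(im.astype(float)*1.6,0,255).astype(np.uint8)
cv2.imwrite("pics/zoom1.png",im);print(a.shape,b.shape)
```

```text
(420, 350, 3) (588, 322, 3)
```

View pics/zoom1.png

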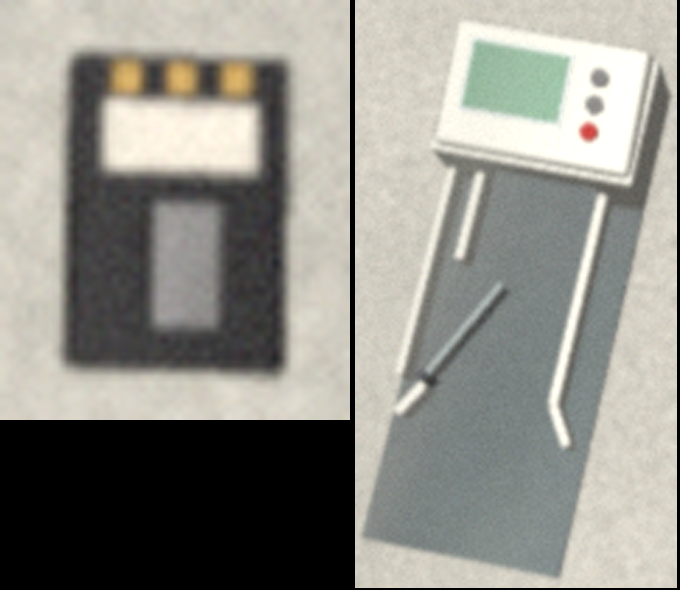

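Pack corners in the zoom are (72,57), (285,60), (283,370) and (67,365). The dock housing top, right guide bend, catch tip and hinge are all visible, so I can fit both poses.

```bash
cat > h.py <<'E'
import numpy as np,pickle
from scipy.optimize import least_squares
from scipy.spatial.transform import Rotation as Ro
def unproj(d,uv,z):
    R,t,K=map(np.array,(d["R"],d["t"],d["K"]));C=-R.T@t
    r=R.T@np.linalg.solve(K,[uv[0],uv[1],1]);return C+r*(z-C[2])/r[2]
def proj(d,P):
    R,t,K=map(np.array,(d["R"],d["t"],d["K"]));c=K@(R@P+t);return c[:2]/c[2]
def fit(d,pts):
    "pts: (u,v,lx,ly,lz) -> x,y,yaw"
    P=lambda p,q:np.array([p[0]+np.cos(p[2])*q[2]-np.sin(p[2])*q[3],p[1]+np.sin(p[2])*q[2]+np.cos(p[2])*q[3],q[4]])
    f=lambda p:np.concatenate([proj(d,P(p,q))-q[:2] for q in pts])
    s=least_squares(f,[.6,0,0],loss="soft_l1");return s.x,f(s.x).reshape(-1,2)
E
python3 - <<'E'
from h import *
d=pickle.load(open("pics/top1.pkl","rb"))
A=lambda u,v:(270+(u+.5)/7-.5,230+(v+.5)/7-.5)
B=lambda u,v:(90+(u-354.5)/2.8-.5,60+(v+.5)/2.8-.5)
pk=[(*A(72,57),40,28,28),(*A(285,60),40,-28,28),(*A(283,370),-40,-28,28),(*A(67,365),-40,28,28),
 (*A(150,200),2,9,58),(*A(221,200),2,-9,58),(*A(220,328),-30,-9,58),(*A(150,328),-30,9,58)]
dk=[(*B(460,22),110,68,80),(*B(657,52),110,-68,80),(*B(633,180),22,-68,80),(*B(436,147),22,68,80),
 (*B(504,286),-51,16,24),(*B(550,405),-125,-41,28),(*B(565,447),-150,-56,28)]
for n,l in(("pack",pk),("dock",dk)):
    l=[np.array(q)*[1,1,.001,.001,.001] for q in l];p,r=fit(d,l);print(n,p.round(4),np.degrees(p[2]).round(2));print(r.round(1).tolist())
    if n=="dock":
        for u,v in((363,537),(560,577)):
            w=unproj(d,B(u,v),.004)[:2]-p[:2];c,s=np.cos(p[2]),np.sin(p[2]);print("floor corner dock",c*w[0]+s*w[1],-s*w[0]+c*w[1])
        c,s=np.cos(p[2]),np.sin(p[2]);print("start",p[0]-.185*c,p[1]-.185*s)
from workcell import bot
o=bot.get_obs();print(Ro.from_rotvec(o["tcp_rot"]).as_matrix().round(3))
E
```

```text
pack [ 0.4416 -0.119  -0.0145] -0.83
[[-0.4, -0.8], [0.3, -0.5], [0.6, 0.5], [-0.3, 0.4], [-0.2, -0.4], [0.1, -0.1], [0.2, 0.5], [-0.3, 0.2]]
dock [ 0.6686  0.1432 -0.189 ] -10.83
[[-0.0, -1.9], [1.6, 0.3], [-0.6, -0.0], [-3.4, -1.9], [-1.7, 0.0], [1.5, 1.1], [0.9, 0.9]]
floor corner dock -0.23191696237426196 0.07028739000184028
floor corner dock -0.23137770767066962 -0.06524307893161063
start 0.48690353805782804 0.17794316726234985
[[-0.001 -0.309  0.951]
 [ 0.002  0.951  0.309]
 [-1.     0.002 -0.   ]]
```

Run:
```python
from h import *
d=pickle.load(open("pics/top1.pkl","rb"))
B=lambda u,v:(90+(u-354.5)/2.8-.5,60+(v+.5)/2.8-.5)
dk=[(*B(363,537),-232,68,4),(*B(560,577),-232,-68,4),(*B(504,286),-51,16,24),(*B(428,380),-123,47,24),(*B(550,405),-125,-41.5,28),(*B(565,447),-150,-56,28),(*B(657,52),110,-68,80),(*B(460,22),110,68,80)]
l=[np.array(q)*[1,1,.001,.001,.001] for q in dk]
for m in(l,l[:6]):
    p,r=fit(d,m);print(p.round(4),np.degrees(p[2]).round(2));print(r.round(1).tolist())
c,s=np.cos(p[2]),np.sin(p[2])
for u,v,z in((363,537,4),(560,577,4),(471,217,28),(597,238,28),(603,195,28),(553,403,28),(504,286,24),(640,205,4)):
    w=unproj(d,B(u,v),z/1e3)[:2]-p[:2];print((u,v),(1e3*np.array([c*w[0]+s*w[1],-s*w[0]+c*w[1]])).round(1))
print("start",p[0]-.185*c,p[1]-.185*s)
```

```text
[ 0.6692  0.1445 -0.1912] -10.95
[[0.2, -0.2], [0.4, 0.3], [-2.5, -0.3], [-0.7, -0.2], [0.9, 0.8], [0.0, 0.6], [1.0, 0.1], [-0.6, -2.3]]
[ 0.6694  0.1434 -0.1969] -11.28
[[0.2, -0.6], [0.2, 0.3], [-2.0, -0.5], [-0.5, -0.5], [1.1, 0.8], [0.1, 0.6]]
(363, 537) [-233.2   68.1]
(560, 577) [-231.6  -67.4]
(471, 217) [-9.7 44.8]
(597, 238) [ -7.1 -42.8]
(603, 195) [ 23.2 -39.7]
(553, 403) [-122.3  -40.8]
(504, 286) [-51.2  12. ]
(640, 205) [ 28.  -60.8]
start 0.4879632179882454 0.17959460732950852
```

Dock is about (0.669, 0.144), yaw −11.2°, so tray_start is about (0.4875, 0.180). The pack is at (0.442, −0.119), yaw −0.8°. I'll move above the rib while turning the jaws.

```bash
cat >> h.py <<'E'
def go(x,y,z,yaw):
    "tool shift (mm) and turn (deg) to TCP x,y,z with tool z axis at yaw deg, tool x straight down"
    from workcell import bot
    o=bot.get_obs();R=Ro.from_rotvec(o["tcp_rot"]);a=np.radians(yaw);c,s=np.cos(a),np.sin(a)
    T=Ro.from_matrix(np.array([[0,-s,c],[0,c,s],[-1,0,0]]))
    print("turn",np.degrees((R.inv()*T).as_rotvec()).round(2),"shift",(1e3*R.inv().apply(np.array([x,y,z])-o["tcp_pos"])).round(1),"| t",round(o["clock"],2),"tcp",np.round(o["tcp_pos"],4),"F",np.round(o["wrist_force"],1),"w",round(o["grip_width"],3))
E
python3 -c "
from h import *
go(.4276,-.1188,.15,-.8)"
python3 -m jog '[[[6,0,0],[0,28,27],0],[[12,0,0],[0,57,55],0],[[18.8,0,0],[0,86,84],0],[[18.8,0,0],[20,114,111],0],[[18.8,0,0],[30,142,139],0]]'
python3 -c "
from h import *
go(.4276,-.1188,.15,-.8)"
```

```text
turn [18.83 -0.03 -0.11] shift [ 81.  379.  369.7] | t 0.1 tcp [ 0.1934 -0.5938  0.2303] F [0.  0.4 0.5] w 0.996
clock: 0.52
tcp_pos: [0.2805, -0.416, 0.2002]
tcp_rot: [0.014, 1.572, -0.01]
wrist_force: [1.4, 0.2, -0.3]
grip_width: 0.999
turn [-0.07 -0.04 -0.15] shift [ 50.9 299.2 142.7] | t 0.52 tcp [ 0.2805 -0.416   0.2002] F [ 1.4  0.2 -0.3] w 0.999
```

```bash
python3 -m jog '[[[0,0,0],[10,37,18],0],[[0,0,0],[20,74,36],0],[[0,0,0],[30,111,54],0],[[0,0,0],[40,148,72],0],[[0,0,0],[51,185,90],0]]'
python3 -m jog '[[[0,0,0],[0,36,16],0],[[0,0,0],[0,72,33],0],[[0,0,0],[0,100,47],0],[[0,0,0],[0,114,53],0],[[0,0,0],[0,114,53],0]]'
python3 - <<'E'
from h import *
go(.4276,-.1188,.10,-.8)
from workcell import bot
import cv2
d=bot.get_image("wrist");cv2.imwrite("pics/w1.png",d["img"])
for P in([-.03,9,58],[-.03,-9,58],[.002,9,58],[.002,-9,58]):
    q=np.array([.4416+P[0],-.119+P[1]/1e3-.0145*P[0],P[2]/1e3]);print(proj(d,q).round(0))
E
```

```text
clock: 0.93
tcp_pos: [0.3711, -0.2351, 0.1507]
tcp_rot: [0.014, 1.571, -0.01]
wrist_force: [1.0, -0.5, -0.6]
grip_width: 1.005
clock: 1.35
tcp_pos: [0.4272, -0.1195, 0.1509]
tcp_rot: [0.011, 1.571, -0.006]
wrist_force: [-1.2, 0.5, -0.9]
grip_width: 1.001
turn [ 0.18  0.01 -0.16] shift [50.9  0.6  0.4] | t 1.35 tcp [ 0.4272 -0.1195  0.1509] F [-1.2  0.5 -0.9] w 1.001
[266. 179.]
[245. 179.]
[266. 215.]
[245. 215.]
```

View pics/w1.png

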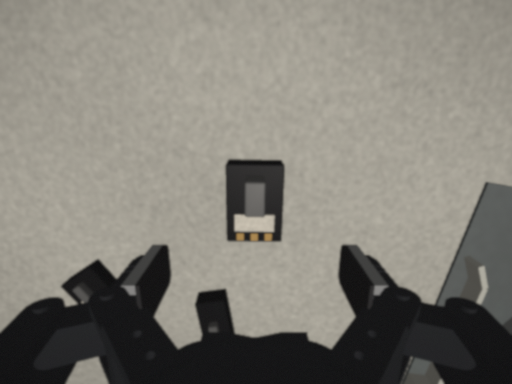

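The wrist view shows the rib at columns 245–266, rows 182–216, against a prediction of 245–266, 179–215. They agree, so I'll descend and grip.

```bash
python3 -m jog '[[[0,0,0],[35,0.5,0.5],0],[[0,0,0],[70,0.5,0.5],0],[[0,0,0],[95,0.5,0.5],0],[[0,0,0],[110,0.5,0.5],0],[[0,0,0],[117,0.5,0.5],0]]'
python3 -m jog '[[[0,0,0],[0,0,0],0.6],[[0,0,0],[0,0,0],0.9],[[0,0,0],[0,0,0],1],[[0,0,0],[0,0,0],1],[[0,0,0],[0,0,0],1]]'
python3 -m jog '[[[0,0,0],[0,0,0],1],[[0,0,0],[0,0,0],1],[[0,0,0],[0,0,0],1],[[0,0,0],[0,0,0],1],[[0,0,0],[0,0,0],1]]'
python3 -c "
from h import *
go(.4276,-.1188,.033,-.8)"
```

```text
clock: 1.82
tcp_pos: [0.4242, -0.1209, 0.0314]
tcp_rot: [0.013, 1.577, -0.009]
wrist_force: [0.5, 0.3, 0.3]
grip_width: 1.001
clock: 2.23
tcp_pos: [0.4249, -0.1209, 0.0325]
tcp_rot: [0.013, 1.575, -0.009]
wrist_force: [0.0, 0.2, 0.1]
grip_width: 0.299
clock: 2.65
tcp_pos: [0.425, -0.1208, 0.0329]
tcp_rot: [0.013, 1.574, -0.009]
wrist_force: [-1.6, 2.0, 6.0]
grip_width: 0.202
turn [ 0.   -0.21 -0.15] shift [-0.2  2.1  2.6] | t 2.65 tcp [ 0.425  -0.1208  0.0329] F [-1.6  2.   6. ] w 0.202
```

```bash
python3 -m jog '[[[0,0,0],[-10,0,0],1],[[0,0,0],[-25,0,0],1],[[0,0,0],[-40,0,0],1],[[0,0,0],[-50,0,0],1],[[0,0,0],[-50,0,0],1]]'
python3 -c "
from h import *
go(.4699,.1834,.083,-11.2)"
```

```text
clock: 3.07
tcp_pos: [0.4264, -0.1209, 0.0842]
tcp_rot: [0.013, 1.571, -0.009]
wrist_force: [0.1, -1.0, -2.2]
grip_width: 0.199
turn [10.42 -0.   -0.16] shift [  2.1 304.9  39.4] | t 3.07 tcp [ 0.4264 -0.1209  0.0842] F [ 0.1 -1.  -2.2] w 0.199
```

```bash
python3 -m jog '[[[0,0,0],[0,12,2],1],[[2,0,0],[0,32,4],1],[[4,0,0],[0,57,7],1],[[6,0,0],[0,83,11],1],[[7,0,0],[0,110,14],1]]'
python3 -c "
from h import *
go(.4699,.1834,.083,-11.2)"
```

```text
clock: 3.48
tcp_pos: [0.4412, -0.0104, 0.0834]
tcp_rot: [0.111, 1.57, -0.107]
wrist_force: [0.4, -0.6, -2.5]
grip_width: 0.195
turn [ 3.26 -0.11 -0.12] shift [  0.8 195.9   1.7] | t 3.48 tcp [ 0.4412 -0.0104  0.0834] F [ 0.4 -0.6 -2.5] w 0.195
```

```bash
python3 -m jog '[[[1,0,0],[0,26,0],1],[[2,0,0],[0,52,1],1],[[3.3,0,0],[0,78,1],1],[[3.3,0,0],[0,104,2],1],[[3.3,0,0],[0,130,2],1]]'
python3 -m jog '[[[0,0,0],[0,24,3],1],[[0,0,0],[0,46,6],1],[[0,0,0],[0,60,4],1],[[0,0,0],[0,65,4],1],[[0,0,0],[0,65,4],1]]'
python3 - <<'E'
from h import *
import cv2
go(.4699,.1834,.083,-11.2)
from workcell import bot
d=bot.get_image("top");cv2.imwrite("pics/top2.png",d["img"]);pickle.dump(d,open("pics/top2.pkl","wb"))
i=d["img"][60:290,80:280];cv2.imwrite("pics/top2z.png",cv2.convertScaleAbs(cv2.resize(i,None,fx=2.6,fy=2.6,interpolation=2),alpha=1.6))
E
```

```text
clock: 3.9
tcp_pos: [0.4604, 0.1191, 0.0824]
tcp_rot: [0.155, 1.569, -0.153]
wrist_force: [0.8, 0.5, -2.5]
grip_width: 0.202
clock: 4.32
tcp_pos: [0.4764, 0.1824, 0.0815]
tcp_rot: [0.154, 1.571, -0.153]
wrist_force: [-0.5, 0.4, -1.0]
grip_width: 0.196
turn [ 0.01 -0.3   0.03] shift [-1.5 -0.3 -6.6] | t 4.32 tcp [0.4764 0.1824 0.0815] F [-0.5  0.4 -1. ] w 0.196
```

View pics/top2z.png

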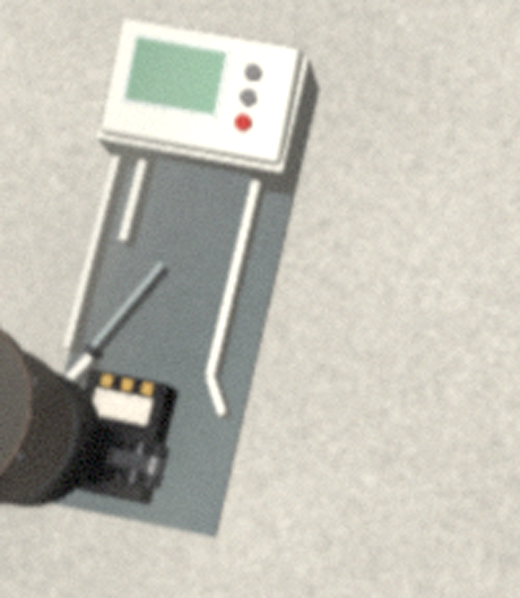

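The pack is held in line with the tray, and its contacts face the housing (contacts at about (128,385) in the zoom). I'll lower it onto the open end.

```bash
python3 -m jog '[[[0,0,0],[5,0,-6],1],[[0,0,0],[18,0,-7],1],[[0,0,0],[30,0,-7],1],[[0,0,0],[38,0,-7],1],[[0,0,0],[41,0,-7],1]]'
python3 -m jog '[[[0,0,0],[1,0,0],1],[[0,0,0],[2,0,0],1],[[0,0,0],[2,0,0],1]]'
python3 -c "
from h import *
go(.4699,.1834,.037,-11.2)"
```

```text
clock: 4.78
tcp_pos: [0.4675, 0.1812, 0.0392]
tcp_rot: [0.153, 1.573, -0.157]
wrist_force: [-0.1, -0.1, -2.5]
grip_width: 0.2
clock: 5.03
tcp_pos: [0.4675, 0.181, 0.0375]
tcp_rot: [0.154, 1.573, -0.158]
wrist_force: [-0.6, 0.3, -2.5]
grip_width: 0.198
turn [-0.15 -0.45  0.18] shift [0.5 2.8 1.8] | t 5.03 tcp [0.4675 0.181  0.0375] F [-0.6  0.3 -2.5] w 0.198
```

```bash
python3 -m jog '[[[0,0.5,0],[0.5,1.5,0],1],[[0,0.5,0],[1,2.8,0],1],[[0,0.5,0],[1.5,2.8,0],1],[[0,0.5,0],[1.5,2.8,0],1]]'
python3 -c "
from h import *
go(.4699,.1834,.036,-11.2)"
```

```text
clock: 5.37
tcp_pos: [0.4686, 0.1839, 0.0372]
tcp_rot: [0.155, 1.581, -0.156]
wrist_force: [-2.7, -1.5, 6.6]
grip_width: 0.196
turn [-0.14 -0.88  0.14] shift [ 1.2 -0.3  1.4] | t 5.37 tcp [0.4686 0.1839 0.0372] F [-2.7 -1.5  6.6] w 0.196
```

On the tray floor with light contact (6.6 N up). I'll level the small tilt and slide in.

```bash
python3 -c "
from h import *
go(.6527,.1472,.037,-11.2)"
python3 -m jog '[[[0,-0.8,0],[-0.5,0,6],1],[[0,-0.8,0],[-0.5,0,18],1],[[0,-0.8,0],[-0.5,0,30],1],[[0,-0.8,0],[-0.5,0,42],1],[[0,-0.8,0],[-0.5,0,54],1]]'
python3 -c "
from h import *
go(.6527,.1472,.037,-11.2)"
```

```text
turn [-0.14 -0.88  0.14] shift [ -2.7   0.2 187.7] | t 5.37 tcp [0.4686 0.1839 0.0372] F [-2.7 -1.5  6.6] w 0.196
clock: 5.78
tcp_pos: [0.523, 0.1734, 0.0369]
tcp_rot: [0.153, 1.567, -0.157]
wrist_force: [-2.2, 0.8, 1.7]
grip_width: 0.196
turn [-0.11 -0.06  0.12] shift [ -0.3  -0.3 132.3] | t 5.78 tcp [0.523  0.1734 0.0369] F [-2.2  0.8  1.7] w 0.196
```

```bash
python3 -m jog '[[[0,0,0],[0,0,12],1],[[0,0,0],[0,0,24],1],[[0,0,0],[0,0,36],1],[[0,0,0],[0,0,48],1],[[0,0,0],[0,0,60],1]]'
python3 - <<'E'
from h import *
import cv2
go(.6527,.1472,.037,-11.2)
from workcell import bot
d=bot.get_image("top");cv2.imwrite("pics/top3.png",d["img"]);pickle.dump(d,open("pics/top3.pkl","wb"))
i=d["img"][60:290,80:280];cv2.imwrite("pics/top3z.png",cv2.convertScaleAbs(cv2.resize(i,None,fx=2.6,fy=2.6,interpolation=2),alpha=1.6))
E
```

```text
clock: 6.2
tcp_pos: [0.582, 0.1607, 0.0369]
tcp_rot: [0.152, 1.569, -0.158]
wrist_force: [-3.8, -1.8, 3.3]
grip_width: 0.2
turn [-0.12 -0.19  0.22] shift [-0.3  0.6 71.9] | t 6.2 tcp [0.582  0.1607 0.0369] F [-3.8 -1.8  3.3] w 0.2
```

View pics/top3z.png

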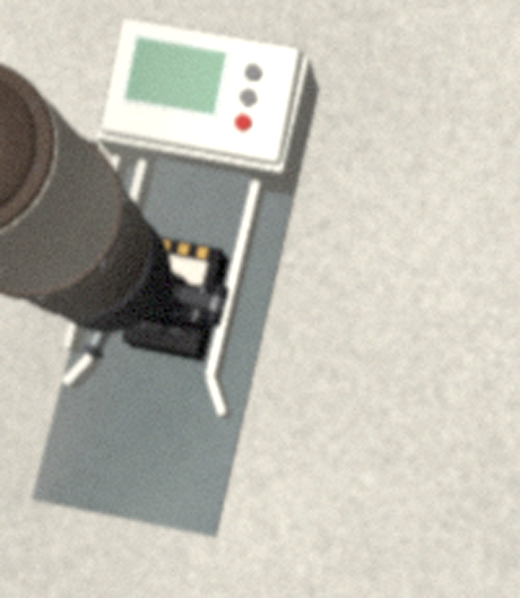

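Mid-slide, the pack is flat in the channel and pushing the catch. Its right edge (228,250)–(207,355) is about 5 mm nearer the right wall than centred, so I'll bias 4 mm to the left while continuing.

```bash
python3 -m jog '[[[0,0,0],[0,1,10],1],[[0,0,0],[0,2,20],1],[[0,0,0],[0,3,31],1],[[0,0,0],[0,4,42],1],[[0,0,0],[0,4,52],1]]'
python3 -c "
from h import *
go(.6527,.1472,.037,-11.2)"
```

```text
clock: 6.67
tcp_pos: [0.6366, 0.1537, 0.037]
tcp_rot: [0.152, 1.567, -0.158]
wrist_force: [-3.9, -1.8, 4.0]
grip_width: 0.2
turn [-0.12 -0.1   0.22] shift [-0.1 -3.2 17.1] | t 6.67 tcp [0.6366 0.1537 0.037 ] F [-3.9 -1.8  4. ] w 0.2
```

Now the last stretch, slowly, watching for end-stop force.

```bash
python3 -m jog '[[[0,0,0],[0,0,3],1],[[0,0,0],[0,0,6],1],[[0,0,0],[0,0,9],1],[[0,0,0],[0,0,12],1]]'
python3 -m jog '[[[0,0,0],[0,0,2],1],[[0,0,0],[0,0,4],1],[[0,0,0],[0,0,5],1]]'
python3 -c "
from h import *
go(.6527,.1472,.037,-11.2)"
```

```text
clock: 7.0
tcp_pos: [0.648, 0.1512, 0.0369]
tcp_rot: [0.152, 1.568, -0.158]
wrist_force: [-4.1, -1.3, 2.7]
grip_width: 0.201
clock: 7.25
tcp_pos: [0.6537, 0.1507, 0.037]
tcp_rot: [0.152, 1.567, -0.157]
wrist_force: [-1.2, 0.8, 1.1]
grip_width: 0.196
turn [-0.1  -0.07  0.19] shift [-0.  -3.7 -0.3] | t 7.25 tcp [0.6537 0.1507 0.037 ] F [-1.2  0.8  1.1] w 0.196
```

```bash
python3 -m jog '[[[0,0,0],[0,0,1.5],1],[[0,0,0],[0,0,3],1],[[0,0,0],[0,0,3],1]]'
python3 - <<'E'
from h import *
import cv2
go(.6527,.1472,.037,-11.2)
from workcell import bot
d=bot.get_image("scene");cv2.imwrite("pics/sc4.png",d["img"])
i=d["img"][190:384,220:450];cv2.imwrite("pics/sc4z.png",cv2.convertScaleAbs(cv2.resize(i,None,fx=3,fy=3,interpolation=2),alpha=1.5))
E
```

```text
clock: 7.5
tcp_pos: [0.6551, 0.1505, 0.0369]
tcp_rot: [0.152, 1.57, -0.157]
wrist_force: [-7.1, 2.3, 5.2]
grip_width: 0.2
turn [-0.07 -0.25  0.24] shift [-0.  -3.7 -1.7] | t 7.5 tcp [0.6551 0.1505 0.0369] F [-7.1  2.3  5.2] w 0.2
```

View pics/sc4z.png

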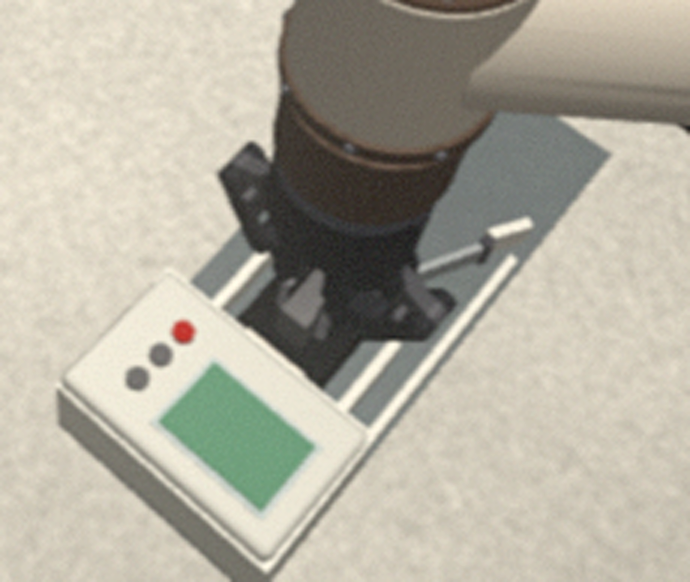

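Contact with the end stop (7 N) came after the catch drag vanished, and the leaf looks back at its rest slant. I'll release and lift.

```bash
python3 -m jog '[[[0,0,0],[0,0,-1],0.7],[[0,0,0],[0,0,-1],0.5],[[0,0,0],[0,0,-1],0.5],[[0,0,0],[0,0,-1],0.5],[[0,0,0],[0,0,-1],0.5]]'
python3 -m jog '[[[0,0,0],[-10,0,0],0.5],[[0,0,0],[-30,0,0],0.5],[[0,0,0],[-60,0,0],0.5],[[0,0,0],[-95,0,0],0.5],[[0,0,0],[-130,0,0],0.5]]'
python3 -m jog '[[[0,0,0],[-20,-30,-20],0.5],[[0,0,0],[-20,-70,-40],0.5],[[0,0,0],[-20,-105,-60],0.5],[[0,0,0],[-20,-140,-80],0.5],[[0,0,0],[-20,-175,-100],0.5]]'
python3 -m jog '[[[0,0,0],[0,-35,-10],0.5],[[0,0,0],[0,-70,-20],0.5],[[0,0,0],[0,-100,-30],0.5],[[0,0,0],[0,-120,-30],0.5],[[0,0,0],[0,-120,-30],0.5]]'
python3 - <<'E'
from h import *
import cv2
from workcell import bot
d=bot.get_image("top");pickle.dump(d,open("pics/top5.pkl","wb"))
i=d["img"][60:270,90:205];a=cv2.resize(i,None,fx=2.8,fy=2.8,interpolation=2)
d=bot.get_image("scene");b=cv2.resize(d["img"][190:384,230:430],None,fx=2.3,fy=2.3,interpolation=2)
im=np.zeros((590,785,3),np.uint8);im[:a.shape[0],:a.shape[1]]=a;im[:b.shape[0],324:324+b.shape[1]]=b
cv2.imwrite("pics/end.png",cv2.convertScaleAbs(im,alpha=1.6))
E
```

```text
clock: 7.97
tcp_pos: [0.6545, 0.1507, 0.0369]
tcp_rot: [0.152, 1.569, -0.157]
wrist_force: [0.3, -0.5, 0.4]
grip_width: 0.501
clock: 8.38
tcp_pos: [0.655, 0.1508, 0.1687]
tcp_rot: [0.152, 1.569, -0.158]
wrist_force: [-0.1, -0.1, -0.5]
grip_width: 0.501
clock: 8.8
tcp_pos: [0.5215, -0.0024, 0.1909]
tcp_rot: [0.152, 1.568, -0.157]
wrist_force: [0.4, -1.2, 0.3]
grip_width: 0.501
clock: 9.22
tcp_pos: [0.4673, -0.117, 0.1926]
tcp_rot: [0.154, 1.566, -0.16]
wrist_force: [0.4, 0.0, 1.1]
grip_width: 0.501
```

View pics/end.png

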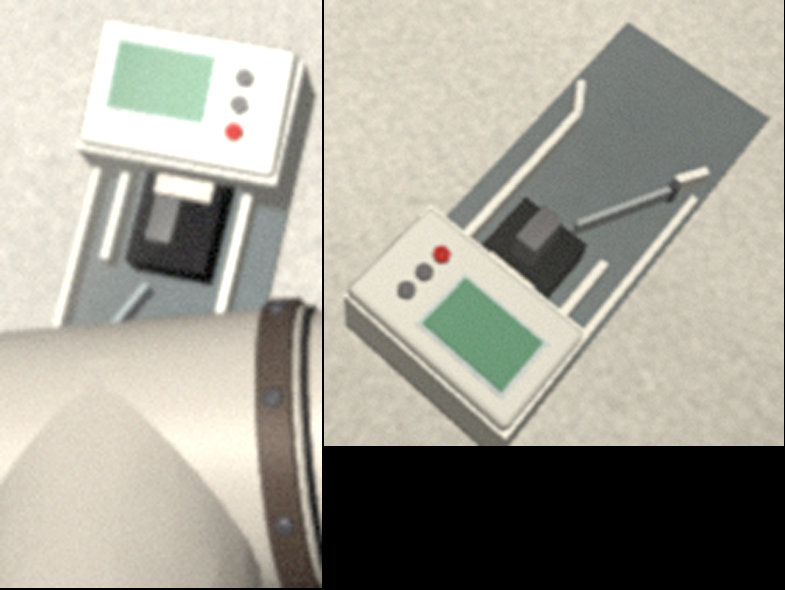

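The catch tip is at (148,287), the same pixel as before loading. The pack's rear edge, (130,265)–(210,282), is ahead of it. One numeric check, then I'll hand in.

Run:
```python
from h import *
from workcell import bot
d=pickle.load(open("pics/top5.pkl","rb"));a=np.radians(-11.2);c,s=np.cos(a),np.sin(a)
for n,u,v,z in(("rearL",129,264,.032),("rearR",210,283,.032),("catch",148,287,.024)):
    w=unproj(d,(90+(u+.5)/2.8-.5,60+(v+.5)/2.8-.5),z)[:2]-[.669,.144];print(n,(1e3*np.array([c*w[0]+s*w[1],-s*w[0]+c*w[1]])).round(1))
o=bot.get_obs();print(o["clock"],np.round(o["wrist_force"],1),np.abs(o["qd"]).max())
print(bot.finish_job())
```

```text
rearL [-40.2  26.1]
rearR [-42.1 -30.6]
catch [-51.5  12. ]
9.3167 [-0.   0.7 -0. ] 0.029402096943606088
the job is handed in; nothing more can be done
None
```

The broad pack is loaded in the thermometer tray, and I handed the job in at about 9.3 s of the 42 s allowed. I gripped it by the finger rib, set it down on the open end of the tray, slid it in past the catch to the end stop, then let go and moved the arm clear.

**Position:** in the last pictures the pack's rear corners are at dock x of about −40 and −42 mm, where fully home is −40. Across the tray it is about 2 mm to the right of centre and turned about 2°. The pack looks flat.

**Catch:** the tip is at the same pixel as before loading, behind the pack's rear edge. While sliding, the drag of about 4 N dropped away just before the pack met the end stop at about 7 N, which fits the catch snapping back. I had no direct reading of the catch angle; this comes from the images and forces.

**Robot:** wrist force was near zero after release, and the gripper was about 0.2 m from anything.

**Disagreements:**
- My dock fit left errors of about 2 pixels (3–4 mm) at the catch tip and housing corners. The catch tip measured y = 12 mm instead of 16 mm, both before and after loading.
- Mid-slide the pack was about 5 mm right of centre, so I shifted it 4 mm left.

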